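# Load the slide carrier under the reader's sprung flap

## Task

Load the slide reader: with one fingertip press the flap's long treadle right down and hold the flap open, and with the other fingertip push the carrier along its track, under the flap, until it is fully home against the stop. Keep the flap held wide open until the carrier is home, then let it spring fully shut and withdraw clear. Only push the carrier, never lift it out of the track, and leave the other things on the bench where they are.

Things in the scene. Friction and masses are not known exactly. Their poses are not given: they have to be found in the camera images.
- station: White slide reader, fixed, placed and turned differently each time. Origin: bench height, track centre line, chamber mouth. x = push direction into the chamber, y left, z up. All positions below are in this frame, mm. Grey base plate x -180 to 70, y -45 to 85, 12 high; housing behind it x 70 to 170, 60 high.
- track (a point): Point on the track floor's centre line, station (-100, 0, 12). The floor is 12 above the bench from x -180 to 64, between two aluminium rails 33 apart inside and 4 thick, only 6 high above the floor outside the mouth, 15 high inside the chamber (x 2 to 64).
- stop (a point): Middle of the rigid steel stop at the chamber's end, station (64, 0, 19); the carrier's nose meets it when fully home.
- flap (a joint): Spring-closed dark steel flap, a see-saw whose hinge runs along station x at y 38, z 28: chamber cover right of the hinge, long treadle left of it. In rad: 0 shut, 0.55 wide open, 0.65 stop; pressing the treadle down opens it. The carrier's block passes freely above 0.36. Let go, it springs shut or rests on what lies under it. Holding it wide open takes about 3 to 8 N.
- lip (a point): Bottom middle of the lip hanging from the cover's near edge (moves with the flap). Cover x -4 to 66, y -22 to 38. The lip (x -4 to 0, y -17 to 17) closes the mouth down to 7 above the track floor when shut. At the stop the cover's top edge is about 70 above the bench.
- treadle (a point): Mid-width point on the treadle's top face at station x -110 (moves with the flap). Flat strip 32 wide, 236 long (x -170 to 66), beside the track. Shut, it slopes up to the left at 0.55 rad, about 28 to 45 above the bench; wide open (0.55) it is level, top 23 above the bench (11 above the track floor), y 46 to 78. A fingertip may press anywhere along it and slide along it while pressing.
- carrier: Aluminium slide carrier lying loose in the track, about 0.2 kg. Origin: underside centre of its block; x to its nose, as station x. Block x -28 to 28, 30 wide, 14 high; tongue behind it x -63 to -28, 24 wide, 5 high (fits under the shut lip); upright finger plate at its end. Starts with its nose 8 to 30 short of the mouth. Fully home: origin at station x 36, nose on the stop.
- push_face (a point): Middle of the outer face of the carrier's finger plate (5 thick, 30 wide, 26 high above the floor), 18 above the track floor, 67 behind the carrier's origin; push here along station x. Fully home it is at station x -31, still outside the flap.
- reagent_a: Bystander, loose: small amber glass bottle with a black cap, 56 mm across, 115 mm tall. Origin: centre of its underside.
- reagent_b: Bystander, loose: a second small amber bottle, same as reagent_a. Origin: centre of its underside.
- beaker: Bystander, loose: glass beaker, 66 mm across, 75 mm tall. Origin: centre of its underside.
- dish: Bystander, loose: low glass dish, 90 mm across, 16 mm tall. Origin: centre of its underside.
- objective: Bystander, loose: dark microscope objective, 32 mm across, 50 mm tall, standing on the reader's housing. Origin: centre of its underside.
- slide_box: Bystander, loose: grey slide box, 75 x 35 x 30 mm. Origin: centre of its underside.
Not all that is in view belongs to the job. What is shaped like the carrier but blue is not meant.

How it is judged (in metres and radians):
On the way, in this order (a step that is already met when the one before it is completed fails the run):
1. the flap is pressed wide open (over 0.4 rad) while the carrier's nose is still outside it (value of joint flap above 0.4 rad and x of carrier in the frame of station below -0.026 m), for 0.1 s.
2. the carrier is fully home (within 4 mm of the stop) with the flap still held wide open (over 0.4 rad) (x of carrier in the frame of station between 0.032 and 0.0385 m and z of carrier in the frame of station below 0.016 m and angle between the x axis of carrier and the x axis of station, either way round below 0.1 rad and value of joint flap above 0.4 rad), for 0.05 s.
At the end, for the whole second after the job is handed in: The carrier lies flat in the track, at rest, its nose within 4 mm of the stop, and the flap is shut (under 0.04 rad) over its tongue (x of carrier in the frame of station between 0.032 and 0.0385 m and z of carrier in the frame of station below 0.016 m and angle between the x axis of carrier and the x axis of station, either way round below 0.1 rad and value of joint flap below 0.04 rad and linear speed of carrier below 0.01 m/s); the robot touches nothing.
It fails at once if the carrier is lifted (over 8 mm) off the track floor or tipped (over 0.2 rad) (z of carrier in the frame of station above 0.02 m or angle between carrier's own z axis and vertical above 0.2 rad).
It fails at once if a bystander is moved more than 25 mm or tipped over (distance of any of reagent_a, reagent_b, beaker, dish, objective, slide_box from where it was at the start of the episode above 0.025 m or angle between any of reagent_a, reagent_b, beaker, dish, objective, slide_box's own z axis and vertical above 0.3 rad).
It also fails if it takes over 45 s, if anything falls off the work surface, if the arm or the gripper's body presses on something with over 40 N, if the wrist force passes 120 N, or if a joint passes its speed limit or range.

## Robot

A 6-joint arm with a two-finger parallel gripper is mounted at the origin on the work surface. World frame = base frame: x ahead of the robot, y to its left, z up, the work surface at z = 0. Lengths are in mm, angles in rad, forces in N, time in s.
With the tool pointing down it reaches from about 275 to 750 mm from the base axis. Payload 10.2 kg.
Tool frame: the origin (TCP) lies at the very end of the fingers, on their centre line; the grasp point (between the pads) lies 19 mm behind it (ctrl.tcp_to_grasp is the distance from the TCP to the grasp point, in mm); z points along the fingers, y is the direction in which the jaws open and shut (so a half turn about z gives the same grasp; the last joint's range is limited). The gripper opens to 85 mm and grips with 20 to 120 N. Pads are 22 mm wide; open, the fingers measure 114 mm over their backs; the gripper's body (76 mm by 85 mm) begins 54 mm behind the grasp point. The pads swing forward as they close: fully open they stand 13 mm farther back than shut.
Start: joints at [-1.447, 0.313, 1.498, -0, 1.331, -0.223], TCP at [178.43, -493.755, 231.294] pointing down, gripper open.
Joint ranges: [-2.94, 2.94], [-0.97, 2.17], [0.19, 2.56], [-1.23, 4.37], [0.02, 3.11], [-2.88, 2.88]. Speed limits (rad/s): [2.39, 2.39, 3.01, 3.14, 3.14, 3.14].

## Interface

Orientations are given as a unit quaternion [w, x, y, z].
In Python, from rig import ctrl, cams, job gives the robot as it stands. The module is installed in compiled form; this text tells all that it offers.
- The arm moves only by the tool drive_tool, never from a script. Its arguments are lists of equal length, an entry for each row: "gripper": the opening, from 0 (shut) to 1 (fully open); "dp": the shift along the tool's x, y, z normalised to -1 to 1, where 1 is 0.2 m, a list of three; "twist": the turn about the tool's z normalised to -1 to 1, where 1 is 90 degrees. In form: {"gripper": [gripper, ...], "dp": [[tx, ty, tz], ...], "twist": [twist, ...]}. A call has 1 to 20 rows; each row is the pose to reach, as a shift and turn from the pose commanded when the call began, along the tool's axes at that moment; what a row does not reach only later rows make up. A row lasts 1/10 s, in which the tool goes at most 50 mm and 8.59 degrees, less where a joint would pass 70% of its speed; a pose out of reach is approached as far as the arm can. A call with a number of a shift or a turn outside -1 to 1 is refused whole. A call with a gripper value outside its range is refused whole. The fingers move at their own pace and stop on an object; "newtons" is the grip in N (left out, the last holds). Time passes only in rows, so rows that repeat a pose let the fingers close. It gives the time, the measured TCP pose, the force and the opening at its end, in the units of the state.
- ctrl.sense(): the state, without advancing time (a new reading comes with each control period).
- cams.capture(name): name is "scene" or "side" or "wrist"; returns a dict with "pixels" (420x560x3 uint8, red, green, blue), "camera_matrix" (3x3 intrinsics, pixels), "k1" (the pictures are not rectified: a ray, as slopes to the right and down, at radius r is drawn at 1 + k1 r^2 times it, then the intrinsics apply), "xyz" and "orientation" of the camera in the world; the wrist camera has in their place "hand_eye" (4x4, takes a point from camera to tool coordinates, whose origin is the TCP and whose axes are the flange's). Camera axes: x right, y down, z forward; pixel columns grow to the right and rows downward; lengths in mm; the calibration is good to about 2 mm. A picture is of the moment at which its call begins: read the wrist's pose just before it. There is no depth.
- job.finish_job(): hands the job in, once; it reports no verdict.
The state is a dict: "time_s": time; "joints": joint angles; "dq": joint speeds; "tau": joint torques, N m; "eef_pos": TCP position; "ee_rot": TCP orientation; "force": force on the tool from outside, world axes, zero at the start; "wrist_torque": the same for the moment, N m; "grip_width": opening from 0.0 (shut) to 1.0 (fully open).
Only numpy, scipy, OpenCV 4.12 (cv2) and the standard library are available. Lean on these libraries where they do the work, as an engineer would, in place of code of your own. Each camera call takes 0.05 s, during which the arm holds its last target.

## Working session

There is one attempt and no reset: what is moved stays moved. The work goes in short steps, Python scripts to look and compute and a tool call to move; the robot and the scene stay as the last step left them, time stands still between calls to the robot, and variables do not carry over. Pictures are saved under pics/ and viewed, and the job is handed in when it is done.

Besides the shell and the picture viewer there is one more tool, called by a JSON object that holds its "method" and its "body", one argument or row to a line. drive_tool: Moves the arm, as the interface text tells. Scaled input: -1 to 1 covers 0.2 m each way for a shift and 90 degrees each way for a turn. Its arguments: {"type":"object","properties":{"gripper":{"type":"array","items":{"type":"number"}},"dp":{"type":"array","items":{"type":"array","items":{"type":"number"}}},"twist":{"type":"array","items":{"type":"number"}},"newtons":{"type":"number"}},"required":["gripper","dp","twist"]}

```bash
mkdir -p pics; ls; python3 - <<'E'
from rig import ctrl,cams,job
import cv2
s=ctrl.sense();print(s)
for n in["scene","side","wrist"]:
    c=cams.capture(n);cv2.imwrite(f"pics/{n}0.png",c["pixels"][:,:,::-1])
    print(n,{k:v for k,v in c.items() if k!="pixels"})
print(ctrl.tcp_to_grasp)
E
```

```text
pics
{'time_s': 0.0, 'joints': array([-1.44744348e+00,  3.13447394e-01,  1.49845020e+00,  4.76813917e-06,
        1.33099668e+00, -2.23411718e-01]), 'dq': array([-1.75008645e-04, -7.76802451e-04,  7.34077267e-05, -5.58850370e-04,
       -6.38096316e-04,  6.79829612e-04]), 'tau': array([ 6.43055341e-05, -4.12267256e+01, -2.59741348e+01, -1.96564483e-04,
        4.21210541e-03,  1.48708182e-05]), 'eef_pos': array([ 178.37577671, -493.49081416,  230.73147397]), 'ee_rot': array([-6.49877553e-04,  9.85006798e-01,  1.72514304e-01,  3.48585444e-05]), 'force': array([ 0.26211184, -0.92233922, -1.21896475]), 'wrist_torque': array([-0.02937514, -0.01988947, -0.00433976]), 'grip_width': 1.002919788111238}
scene {'camera_matrix': array([[422.08706821,   0.        , 279.47352793],
       [  0.        , 422.08706821, 209.15733262],
       [  0.        ,   0.        ,   1.        ]]), 'k1': -0.08848555559492383, 'xyz': array([1055.31762466, -357.50806881,  476.64304063]), 'orientation': array([-0.42838921,  0.79558264,  0.38083455, -0.19620397])}
side {'camera_matrix': array([[491.48487654,   0.   
[... 170 characters left out ...]
61.64427521, -658.49007588,  547.61493558]), 'orientation': array([-0.46584773,  0.87271332, -0.12801499,  0.07049472])}
wrist {'camera_matrix': array([[359.78514718,   0.        , 287.67156704],
       [  0.        , 359.78514718, 211.90922777],
       [  0.        ,   0.        ,   1.        ]]), 'k1': -0.06653139511698092, 'hand_eye': array([[-3.12869770e-04, -9.58327019e-01, -2.85673287e-01,
         7.24509644e+01],
       [ 9.99999896e-01, -3.94926207e-04,  2.29628459e-04,
         2.23076533e-01],
       [-3.32879024e-04, -2.85673185e-01,  9.58327042e-01,
        -1.43409973e+02],
       [ 0.00000000e+00,  0.00000000e+00,  0.00000000e+00,
         1.00000000e+00]])}
18.700000000000003
```

View pics/scene0.png

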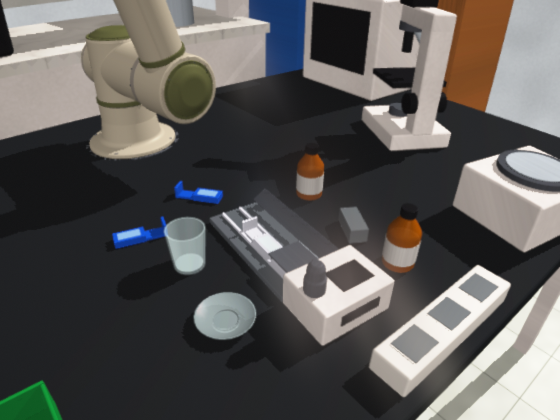

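View pics/side0.png

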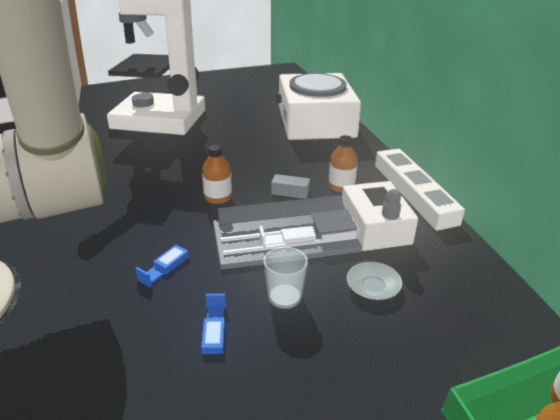

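View pics/wrist0.png

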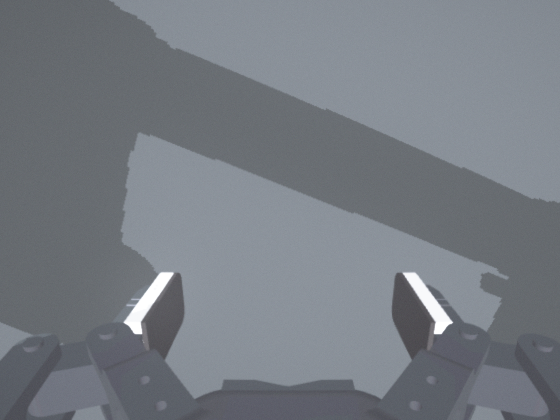

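Scene view: station around (290,260), with the housing at (340,290) and the white carrier at (262,238). The two blue look-alikes are at (140,235) and (200,195). In the side view the carrier is at (290,236) and the housing at (378,215). I'll make helpers and enlarge crops.

```bash
cat > h.py <<'E'
import numpy as np, cv2
from scipy.spatial.transform import Rotation as R
from rig import ctrl,cams
def rot(q): return R.from_quat([q[1],q[2],q[3],q[0]]).as_matrix()
def cap(n,path=None):
    s=ctrl.sense(); c=cams.capture(n)
    if n=="wrist":
        T=np.eye(4);T[:3,:3]=rot(s["ee_rot"]);T[:3,3]=s["eef_pos"]
        M=T@c["hand_eye"]; c["R"]=M[:3,:3];c["p"]=M[:3,3]
    else: c["R"]=rot(c["orientation"]);c["p"]=c["xyz"]
    if path: cv2.imwrite(path,c["pixels"][:,:,::-1])
    return c
def ray(c,u,v):
    K=c["camera_matrix"]; d=np.array([(u-K[0,2])/K[0,0],(v-K[1,2])/K[1,1]]); s=d.copy()
    for _ in range(20): s=d/(1+c["k1"]*(s@s))
    r=c["R"]@np.array([s[0],s[1],1]); return r/np.linalg.norm(r)
def onz(c,u,v,z):
    r=ray(c,u,v); return c["p"]+r*(z-c["p"][2])/r[2]
def proj(c,P):
    q=c["R"].T@(np.asarray(P,float)-c["p"]); s=q[:2]/q[2]; s=s*(1+c["k1"]*(s@s)); K=c["camera_matrix"]
    return np.array([K[0,0]*s[0]+K[0,2],K[1,1]*s[1]+K[1,2]])
def tri(l):
    A=np.zeros((3,3));b=np.zeros(3)
    for c,u,v in l:
        r=ray(c,u,v);P=np.eye(3)-np.outer(r,r);A+=P;b+=P@c["p"]
    return np.linalg.solve(A,b)
def crop(c,x0,y0,x1,y1,k,path):
    cv2.imwrite(path,cv2.resize(c["pixels"][y0:y1,x0:x1,::-1],None,fx=k,fy=k,interpolation=cv2.INTER_CUBIC))
E
python3 - <<'E'
from h import *
a=cap("scene");b=cap("side")
crop(a,190,170,400,345,3.8,"pics/sc1.png")
crop(b,200,170,430,290,3.4,"pics/si1.png")
print("housing knob",tri([(a,315,268),(b,391,195)]), "carrier",tri([(a,262,240),(b,297,236)]))
E
```

```text
housing knob [759.34170811 -47.00343848  97.64335465] carrier [599.45085575 -17.37238435  27.98754875]
```

View pics/sc1.png

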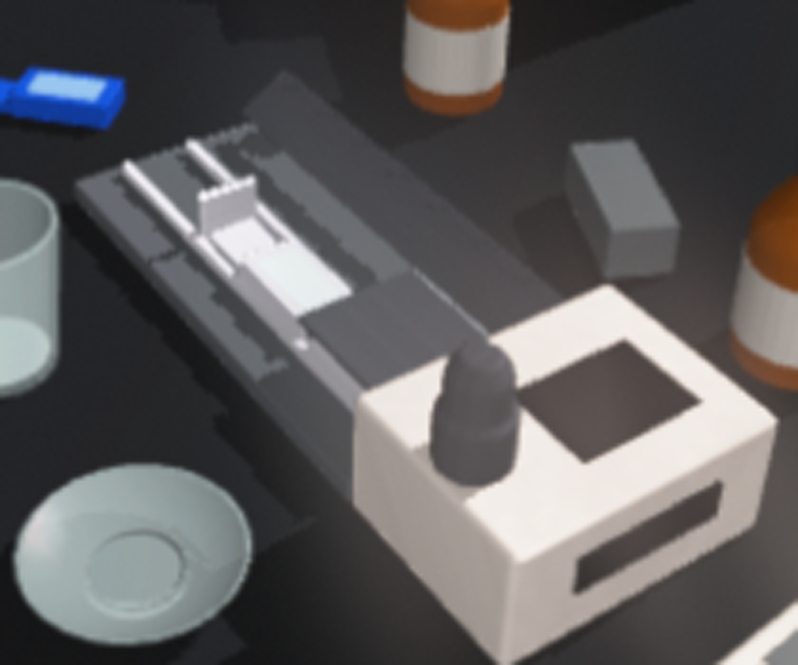

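View pics/si1.png

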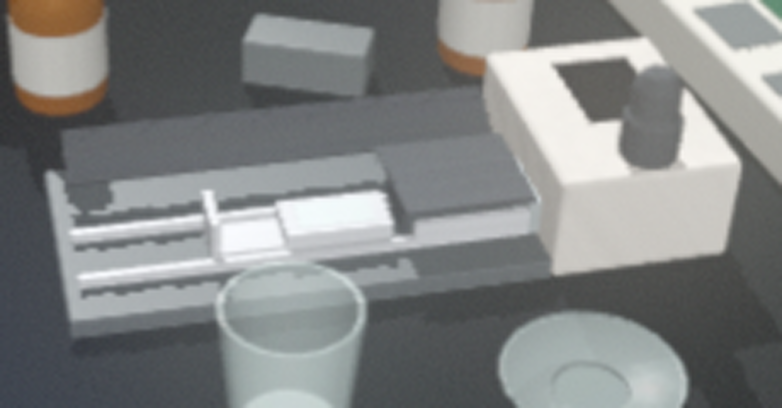

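```bash
python3 - <<'E'
from h import *
from scipy.optimize import least_squares
a=cap("scene");b=cap("side")
S=[[70,-45,60],[70,85,60],[170,85,60],[170,-45,60],[-180,-45,12]]
pa=[(356,395),(608,288),(775,420),(513,560),(77,185)]
pb=[(563,185),(488,55),(650,40),(738,160),(70,322)]
pa=[(190+u/3.8,170+v/3.8) for u,v in pa]; pb=[(200+u/3.4,170+v/3.4) for u,v in pb]
for s,u,v in zip(S,pa,pb): print(s,tri([(a,*u),(b,*v)]).round(1),onz(a,*u,s[2])[:2].round(1),onz(b,*v,s[2])[:2].round(1))
def W(p,s):
    c,n=np.cos(p[2]),np.sin(p[2]); s=np.array(s,float); return np.array([p[0]+c*s[0]-n*s[1],p[1]+n*s[0]+c*s[1],s[2]])
def f(p): 
    r=[]
    for s,u,v in zip(S,pa,pb): r+=list(proj(a,W(p,s))-u)+list(proj(b,W(p,s))-v)
    return r
o=least_squares(f,[600,0,0]);print(o.x,np.round(o.fun,1))
p=o.x;np.save("st.npy",p)
c,n=np.cos(p[2]),np.sin(p[2])
def inv(P): d=P[:2]-p[:2]; return (c*d[0]+n*d[1]).round(1),(-n*d[0]+c*d[1]).round(1)
# plate top edge corners
print("plate L",inv(onz(a,190+200/3.8,170+195/3.8,38)),"R",inv(onz(a,190+256/3.8,170+180/3.8,38)))
print("plate side",inv(onz(b,200+207/3.4,170+192/3.4,38)))
# block top nose corners z 26
print("nose",inv(onz(a,190+303/3.8,170+314/3.8,26)),inv(onz(a,190+352/3.8,170+290/3.8,26)),inv(onz(b,200+392/3.4,170+195/3.4,26)),inv(onz(b,200+390/3.4,170+236/3.4,26)))
E
```

```text
[70, -45, 60] [709.1 -59.6  56.3] [711.1 -60.6] [706.1 -66.2]
[70, 85, 60] [723.4  66.5  55.3] [726.3  63.2] [719.6  57.8]
[170, 85, 60] [820.1  54.9  56.6] [820.9  54.1] [815.9  46.8]
[170, -45, 60] [805.9 -69.3  56.9] [807.9 -71.6] [803.1 -72.9]
[-180, -45, 12] [460.  -35.2   6.9] [465.5 -37.7] [459.1 -42.4]
[ 6.43752015e+02 -1.12952558e+01 -1.02081999e-01] [-2.4 -0.1  0.7 -1.3 -0.7 -2.  -0.6 -2.4  1.2 -0.3  0.3 -2.8 -0.8  0.9
  2.7 -0.3 -1.5 -1.3  0.  -1.9]
plate L (np.float64(-101.7), np.float64(-13.5)) R (np.float64(-98.2), np.float64(15.2))
plate side (np.float64(-102.3), np.float64(8.6))
nose (np.float64(-14.1), np.float64(-11.5)) (np.float64(-16.5), np.float64(15.9)) (np.float64(-4.7), np.float64(3.9)) (np.float64(-14.8), np.float64(-29.7))
```

{"method": "drive_tool", "body": {
  "gripper": [0.56,0.56,0.56,0.56,0.56,0.56],
  "dp": [
    [0.15,-0.12,0],
    [0.32,-0.25,0],
    [0.5,-0.38,0],
    [0.65,-0.5,0],
    [0.8,-0.61,0],
    [0.83,-0.63,0]
  ],
  "twist": [0,0,0,0,0,0]
}}

```text
time_s: 0.95
eef_pos: [293.0, -316.3, 231.6]
ee_rot: [-0.0, 0.985, 0.174, 0.0]
force: [0.3, -0.9, -0.9]
grip_width: 0.562
```

{"method": "drive_tool", "body": {
  "gripper": [0.56,0.56,0.56,0.56,0.56,0.56],
  "dp": [
    [0.15,-0.12,0],
    [0.32,-0.25,0],
    [0.5,-0.38,0],
    [0.65,-0.5,0],
    [0.8,-0.61,0],
    [0.83,-0.63,0]
  ],
  "twist": [0,0,0,0,0,0]
}}

```text
time_s: 1.55
eef_pos: [406.2, -141.9, 231.4]
ee_rot: [-0.0, 0.985, 0.174, 0.0]
force: [0.2, -1.1, -0.8]
grip_width: 0.557
```

{"method": "drive_tool", "body": {
  "gripper": [0.56,0.56,0.56,0.56,0.56,0.56,0.56],
  "dp": [
    [0.15,-0.12,0],
    [0.32,-0.25,0],
    [0.5,-0.38,0],
    [0.65,-0.5,0],
    [0.8,-0.61,0],
    [0.83,-0.63,0],
    [0.83,-0.63,0]
  ],
  "twist": [0.05,0.1,0.15,0.2,0.25,0.286,0.286]
}}

```text
time_s: 2.25
eef_pos: [518.8, 31.0, 230.9]
ee_rot: [0.0, 0.999, -0.051, -0.0]
force: [-0.4, -0.1, 0.4]
grip_width: 0.559
```

```bash
python3 - <<'E'
from h import *
c=cap("wrist","pics/w1.png")
p=np.load("st.npy")
cc,n=np.cos(p[2]),np.sin(p[2])
im=c["pixels"][:,:,::-1].copy()
for s in [[70,-45,60],[70,85,60],[-180,-45,12],[-180,85,12],[-110,0,38],[0,20.5,18],[0,-20.5,18],[-170,78,45],[-170,46,28]]:
    P=[p[0]+cc*s[0]-n*s[1],p[1]+n*s[0]+cc*s[1],s[2]]; q=proj(c,P); print(s,q.round(0)); cv2.circle(im,tuple(int(x) for x in q),3,(0,0,255),-1)
cv2.imwrite("pics/w1b.png",im)
a=cap("scene","pics/sc2.png")
E
```

```text
[70, -45, 60] [383. -60.]
[70, 85, 60] [215. -61.]
[-180, -45, 12] [357. 226.]
[-180, 85, 12] [235. 226.]
[-110, 0, 38] [318. 165.]
[0, 20.5, 18] [297.  43.]
[0, -20.5, 18] [341.  43.]
[-170, 78, 45] [237. 227.]
[-170, 46, 28] [271. 222.]
```

View pics/w1b.png

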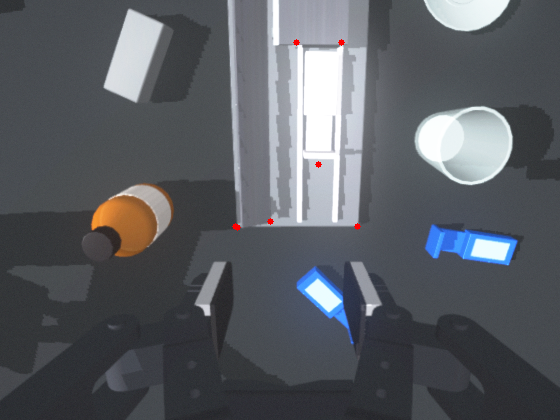

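View pics/sc2.png

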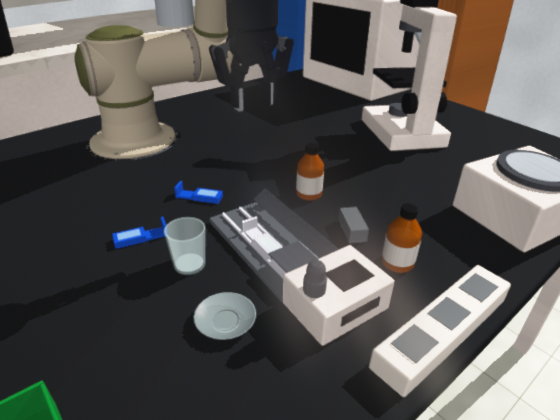

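Wrist view: the overlay fits to within a couple of mm. The carrier's plate is at about (320,155) and the white block at (322,85); both are white/aluminium in the track, so this is the carrier. The blue look-alikes at (470,247) and (325,295) are not meant. I'll enlarge to confirm and refine.

```bash
python3 - <<'E'
from h import *
c=cap("wrist"); import pickle; pickle.dump(c,open("w1.pkl","wb"))
crop(c,220,20,380,240,2.7,"pics/w1c.png")
E
```

```text
(no output)
```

View pics/w1c.png

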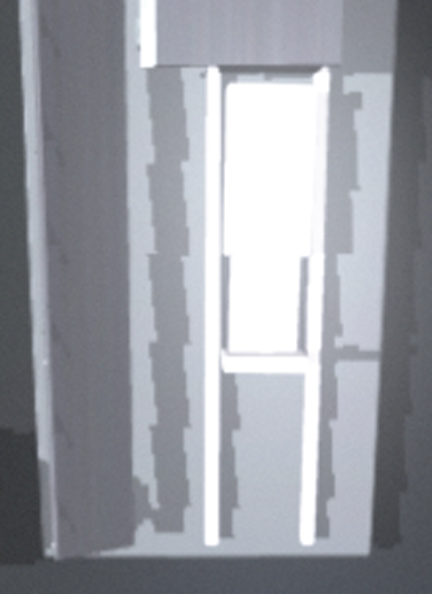

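```bash
python3 - <<'E'
from h import *
import pickle; c=pickle.load(open("w1.pkl","rb")); p=np.load("st.npy")
cc,n=np.cos(p[2]),np.sin(p[2])
def inv(P): d=P[:2]-p[:2]; return np.array([cc*d[0]+n*d[1],-n*d[0]+cc*d[1]]).round(1)
for nm,u,v,z in [("base L(-180,85)",45,555,12),("base R(-180,-45)",370,555,12),("railL end",212,545,18),("railR end",308,545,18),("railL far",212,150,18),("railR far",320,150,18),("plate L",223,372,38),("plate R",306,373,38),("noseL",227,84,26),("noseR",316,84,26),("cover edge L",155,66,42),("cover R",342,66,42),("treadle left top",58,556,45)]:
    print(nm,inv(onz(c,220+u/2.7,20+v/2.7,z)))
print("bottle base-ish",inv(onz(c,165,195,20)),"box",inv(onz(c,105,92,30)),inv(onz(c,172,30,30)),inv(onz(c,138,102,30)),"beaker rim",inv(onz(c,415,145,60)),inv(onz(c,512,145,75)))
print("tips",inv(onz(c,212,300,226)),c["p"])
# finger inner faces at tip height 226 approx
for u,v in [(232,264),(344,264),(212,264),(364,264)]:
    print(inv(onz(c,u,v,231)), inv(onz(c,u,v,225)))
print("tcp",inv(ctrl.sense()["eef_pos"]))
E
```

```text
base L(-180,85) [-179.8   82.2]
base R(-180,-45) [-179.9  -46.1]
railL end [-173.7   16.5]
railR end [-173.7  -20.6]
railL far [-29.5  17.7]
railR far [-29.3 -19.8]
plate L [-104.1   13.9]
plate R [-104.4  -14.9]
noseL [-9.  13.1]
noseR [ -8.8 -16.7]
cover edge L [-5.8 36.7]
cover R [ -5.5 -22.8]
treadle left top [-169.    72.6]
bottle base-ish [-144.3  153.2] box [-42.9 197.9] [  9.2 130.6] [-52.5 167.3] beaker rim [-89.3 -83.3] [ -86.7 -162.2]
tips [-143.8   63.4] [590.42498191  22.29975393 374.51212263]
[-123.    52.2] [-125.8   53.2]
[-123.     3.3] [-125.8    2.3]
[-123.1   61. ] [-125.9   62.4]
[-123.1   -5.4] [-125.9   -6.8]
tcp [-129.2   28.2]
```

{"method": "drive_tool", "body": {
  "gripper": [0.62,0.62,0.62,0.62,0.62,0.62,0.62,0.62],
  "dp": [
    [0,0,0.15],
    [0,0,0.3],
    [0,0,0.45],
    [0,0,0.6],
    [0,0,0.75],
    [0,0,0.82],
    [0,0,0.85],
    [0,0,0.85]
  ],
  "twist": [0,0,0,0,0,0,0,0]
}}

```text
time_s: 3.2
eef_pos: [518.1, 30.3, 61.2]
ee_rot: [-0.0, 0.999, -0.051, -0.0]
force: [-0.1, 0.2, 0.6]
grip_width: 0.622
```

```bash
python3 - <<'E'
from h import *
a=cap("scene");b=cap("side");c=cap("wrist","pics/w2.png")
crop(a,180,120,340,290,3.5,"pics/sc3.png");crop(b,190,120,380,270,4,"pics/si3.png")
E
```

```text
(no output)
```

View pics/sc3.png

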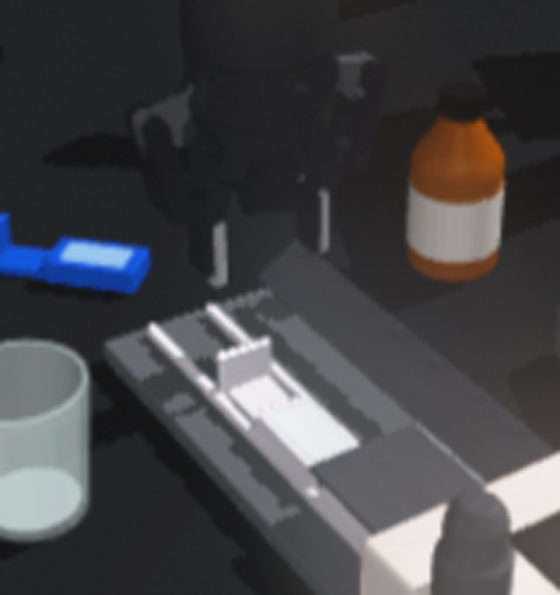

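View pics/si3.png

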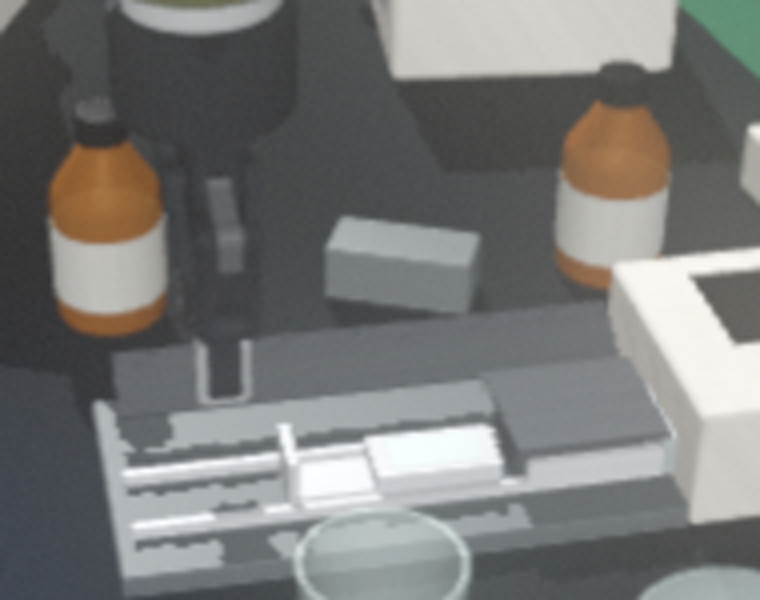

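View pics/w2.png

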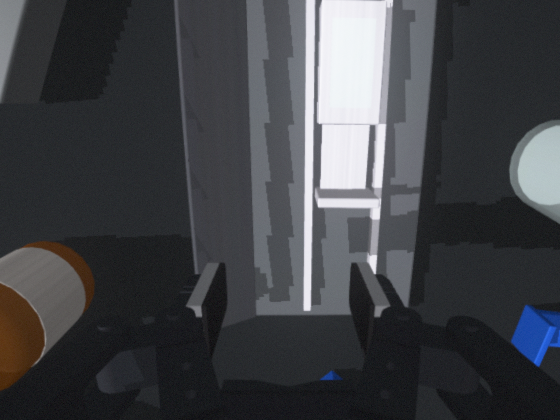

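{"method": "drive_tool", "body": {
  "gripper": [0.62,0.62,0.62,0.62,0.62],
  "dp": [
    [0,0,0.03],
    [0,0,0.07],
    [0,0,0.11],
    [0,0,0.15],
    [0,0,0.15]
  ],
  "twist": [0,0,0,0,0]
}}

```text
time_s: 3.85
eef_pos: [518.1, 31.0, 30.3]
ee_rot: [-0.0, 0.999, -0.051, -0.001]
force: [-0.8, -1.1, 2.3]
grip_width: 0.621
```

{"method": "drive_tool", "body": {
  "gripper": [0.62,0.62,0.62],
  "dp": [
    [0,0,0.02],
    [0,0,0.03],
    [0,0,0.03]
  ],
  "twist": [0,0,0]
}}

```text
time_s: 4.15
eef_pos: [518.4, 31.2, 25.3]
ee_rot: [-0.0, 0.999, -0.051, 0.0]
force: [-0.8, 2.0, 4.1]
grip_width: 0.618
```

```bash
python3 - <<'E'
from h import *
a=cap("scene");b=cap("side");c=cap("wrist","pics/w3.png")
crop(a,200,150,330,290,4.2,"pics/sc4.png");crop(b,200,170,380,270,4.4,"pics/si4.png")
print(ctrl.sense()["force"])
E
```

```text
[-0.16656619  1.35412233  4.16476885]
```

View pics/sc4.png

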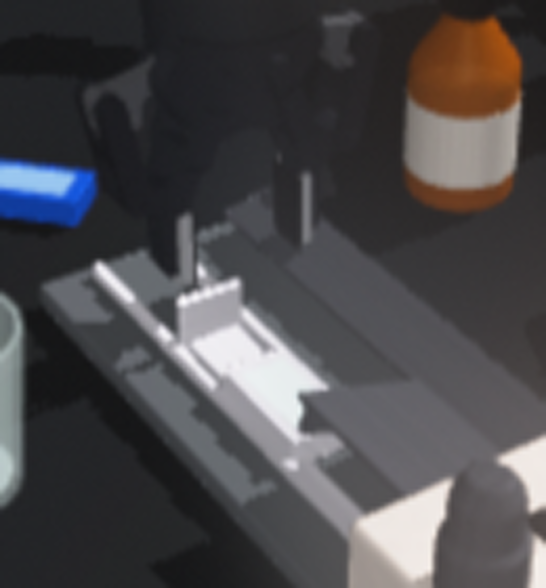

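View pics/si4.png

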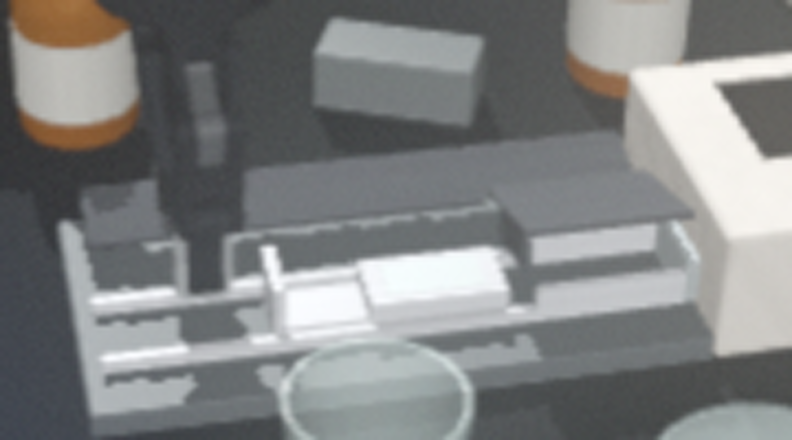

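View pics/w3.png

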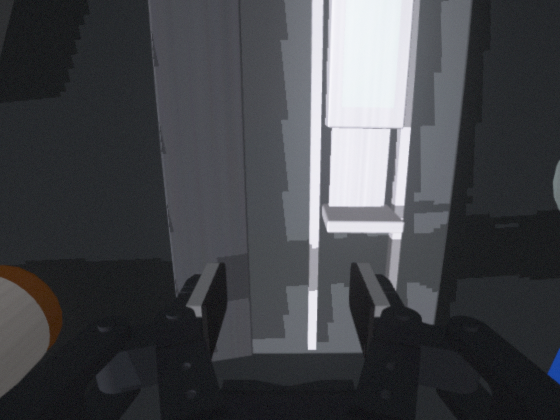

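{"method": "drive_tool", "body": {
  "gripper": [0.62,0.62,0.62],
  "dp": [
    [0,0,0.01],
    [0,0,0.02],
    [0,0,0.02]
  ],
  "twist": [0,0,0]
}}

```text
time_s: 4.6
eef_pos: [518.4, 30.9, 21.2]
ee_rot: [0.0, 0.999, -0.051, 0.0]
force: [0.9, 1.6, 4.4]
grip_width: 0.62
```

```bash
python3 - <<'E'
from h import *
a=cap("scene");b=cap("side")
print("prev corner",tri([(a,271.4,245.7),(b,320.5,223.4)]))
crop(a,220,200,330,290,6,"pics/sc5.png");crop(b,290,180,380,270,6,"pics/si5.png")
E
```

```text
prev corner [639.67935509 -27.06474473  49.67730202]
```

View pics/sc5.png

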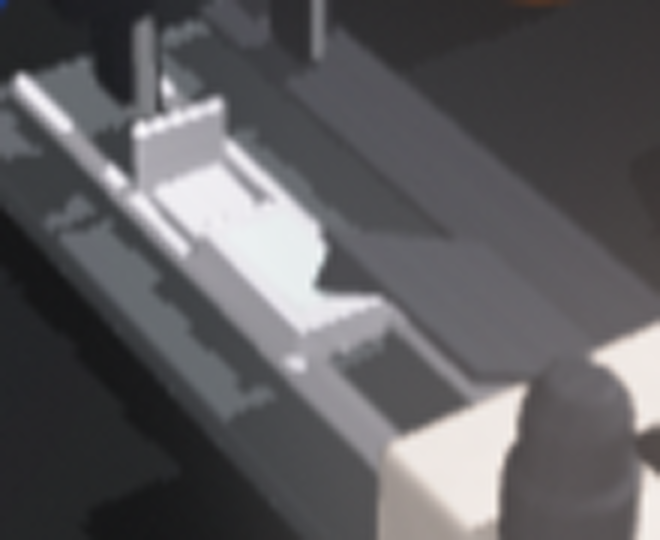

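View pics/si5.png

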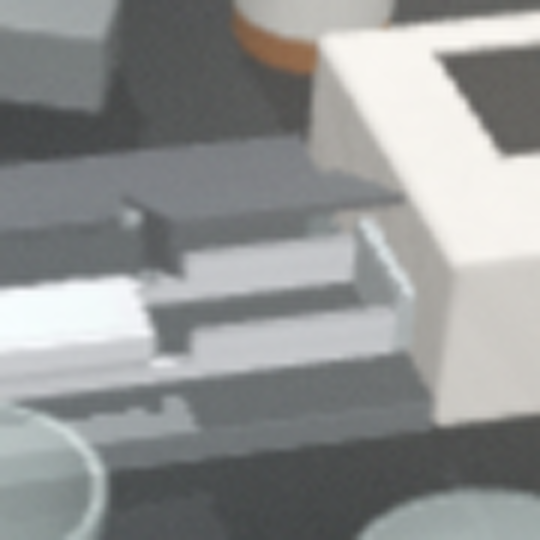

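```bash
python3 - <<'E'
from h import *
a=cap("scene");b=cap("side");p=np.load("st.npy");cc,n=np.cos(p[2]),np.sin(p[2])
def inv(P): d=P[:2]-p[:2]; return np.array([cc*d[0]+n*d[1],-n*d[0]+cc*d[1],P[2]]).round(1)
print(inv(tri([(a,275,239.2),(b,318.7,216.2)])),inv(tri([(a,300.8,263),(b,357.5,212.8)])))
# expected corner projections for theta
for th in (0.3,.4,.5,.55,.6,.65):
    out=[]
    for x in (-4,66):
        # shut: cover level at z~? top corner relative to hinge (dy=-60,dz=h)
        dz=12
        y=38-60*np.cos(th)+dz*np.sin(th); z=28+60*np.sin(th)+dz*np.cos(th)
        P=[p[0]+cc*x-n*y,p[1]+n*x+cc*y,z]; out+=[y.round(1),z.round(1),proj(a,P).round(0),proj(b,P).round(0)]
    print(th,out)
E
```

```text
[-3.9 -8.2 59.1] [66.3 -8.3 58.7]
0.3 [np.float64(-15.8), np.float64(57.2), array([271., 242.]), array([320., 219.]), np.float64(-15.8), np.float64(57.2), array([296., 267.]), array([358., 215.])]
0.4 [np.float64(-12.6), np.float64(62.4), array([273., 239.]), array([319., 216.]), np.float64(-12.6), np.float64(62.4), array([298., 263.]), array([358., 212.])]
0.5 [np.float64(-8.9), np.float64(67.3), array([275., 235.]), array([319., 212.]), np.float64(-8.9), np.float64(67.3), array([300., 260.]), array([358., 208.])]
0.55 [np.float64(-6.9), np.float64(69.6), array([276., 234.]), array([319., 211.]), np.float64(-6.9), np.float64(69.6), array([301., 258.]), array([357., 206.])]
0.6 [np.float64(-4.7), np.float64(71.8), array([277., 232.]), array([318., 209.]), np.float64(-4.7), np.float64(71.8), array([303., 256.]), array([357., 205.])]
0.65 [np.float64(-2.5), np.float64(73.9), array([278., 231.]), array([318., 207.]), np.float64(-2.5), np.float64(73.9), array([304., 255.]), array([357., 203.])]
```

{"method": "drive_tool", "body": {
  "gripper": [0.62,0.62,0.62],
  "dp": [
    [0,0,0.005],
    [0,0,0.01],
    [0,0,0.01]
  ],
  "twist": [0,0,0]
}}

```text
time_s: 5.1
eef_pos: [518.4, 30.8, 19.3]
ee_rot: [0.0, 0.999, -0.051, 0.0]
force: [0.1, -0.2, 5.1]
grip_width: 0.617
```

{"method": "drive_tool", "body": {
  "gripper": [0.62,0.62,0.62],
  "dp": [
    [0,0,0.003],
    [0,0,0.006],
    [0,0,0.006]
  ],
  "twist": [0,0,0]
}}

```text
time_s: 5.4
eef_pos: [518.4, 30.5, 18.3]
ee_rot: [0.0, 0.999, -0.051, 0.0]
force: [-1.0, -0.3, 7.2]
grip_width: 0.624
```

{"method": "drive_tool", "body": {
  "gripper": [0.62,0.62,0.62,0.62,0.62,0.62,0.62,0.62,0.62,0.62,0.62,0.62],
  "dp": [
    [0.02,0,0],
    [0.04,0,0],
    [0.06,0,0],
    [0.08,0,0],
    [0.1,0,0],
    [0.12,0,0],
    [0.14,0,0],
    [0.16,0,0],
    [0.18,0,0],
    [0.2,0,0],
    [0.2,0,0],
    [0.2,0,0]
  ],
  "twist": [0,0,0,0,0,0,0,0,0,0,0,0]
}}

```text
time_s: 6.6
eef_pos: [557.0, 27.0, 17.8]
ee_rot: [-0.0, 0.999, -0.051, -0.002]
force: [-4.3, 1.0, 6.6]
grip_width: 0.62
```

```bash
python3 - <<'E'
from h import *
a=cap("scene");b=cap("side");c=cap("wrist","pics/w6.png")
crop(a,200,150,330,290,4.2,"pics/sc6.png");crop(b,200,170,380,270,4.4,"pics/si6.png")
print(ctrl.sense()["force"])
E
```

```text
[-3.32314214  1.05982835  6.53010769]
```

View pics/sc6.png

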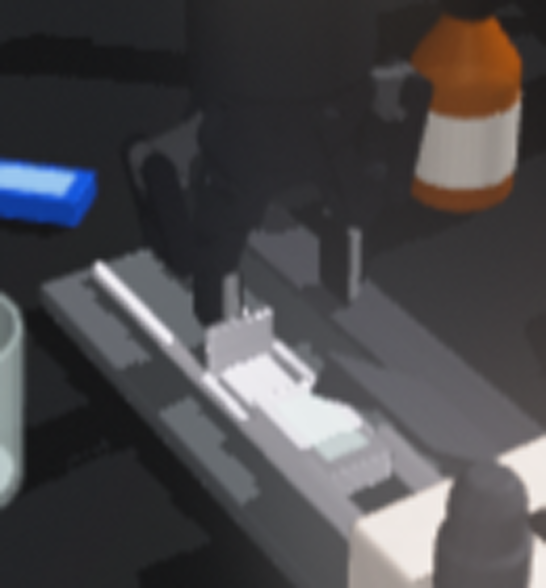

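View pics/si6.png

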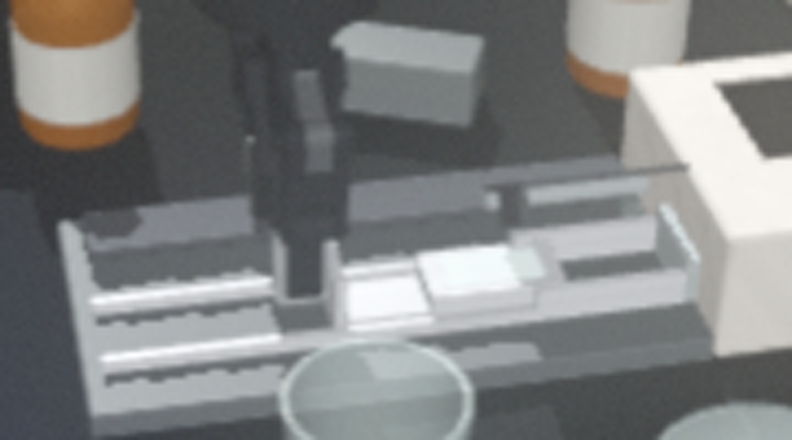

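View pics/w6.png

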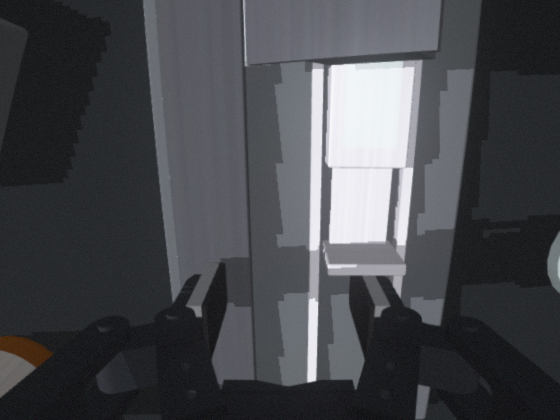

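{"method": "drive_tool", "body": {
  "gripper": [0.62,0.62,0.62,0.62,0.62,0.62,0.62,0.62,0.62,0.62,0.62,0.62],
  "dp": [
    [0.02,0,0],
    [0.04,0,0],
    [0.06,0,0],
    [0.08,0,0],
    [0.1,0,0],
    [0.12,0,0],
    [0.14,0,0],
    [0.16,0,0],
    [0.18,0,0],
    [0.2,0,0],
    [0.2,0,0],
    [0.2,0,0]
  ],
  "twist": [0,0,0,0,0,0,0,0,0,0,0,0]
}}

```text
time_s: 7.95
eef_pos: [596.9, 22.9, 17.8]
ee_rot: [-0.0, 0.999, -0.051, -0.001]
force: [-5.0, 0.7, 6.4]
grip_width: 0.619
```

{"method": "drive_tool", "body": {
  "gripper": [0.62,0.62,0.62],
  "dp": [
    [0.01,0,0],
    [0.02,0,0],
    [0.02,0,0]
  ],
  "twist": [0,0,0]
}}

```text
time_s: 8.25
eef_pos: [600.5, 22.6, 17.8]
ee_rot: [-0.0, 0.999, -0.051, -0.002]
force: [-6.8, 1.3, 8.6]
grip_width: 0.624
```

Continuing in small steps, watching for the stop's force.

{"method": "drive_tool", "body": {
  "gripper": [0.62,0.62,0.62],
  "dp": [
    [0.008,0,0],
    [0.015,0,0],
    [0.015,0,0]
  ],
  "twist": [0,0,0]
}}

```text
time_s: 8.55
eef_pos: [603.4, 22.3, 17.8]
ee_rot: [-0.0, 0.999, -0.051, -0.002]
force: [-7.0, 1.1, 7.9]
grip_width: 0.619
```

{"method": "drive_tool", "body": {
  "gripper": [0.62,0.62,0.62],
  "dp": [
    [0.005,0,0],
    [0.01,0,0],
    [0.01,0,0]
  ],
  "twist": [0,0,0]
}}

```text
time_s: 8.85
eef_pos: [604.8, 22.2, 17.8]
ee_rot: [-0.0, 0.999, -0.051, -0.003]
force: [-10.3, 1.0, 11.1]
grip_width: 0.623
```

```bash
python3 - <<'E'
from h import *
a=cap("scene");b=cap("side");c=cap("wrist","pics/w7.png")
crop(a,200,150,330,290,4.2,"pics/sc7.png");crop(b,200,170,380,270,4.4,"pics/si7.png")
print(ctrl.sense()["force"])
E
```

```text
[-10.14793055   1.31539268  10.36539222]
```

View pics/si7.png

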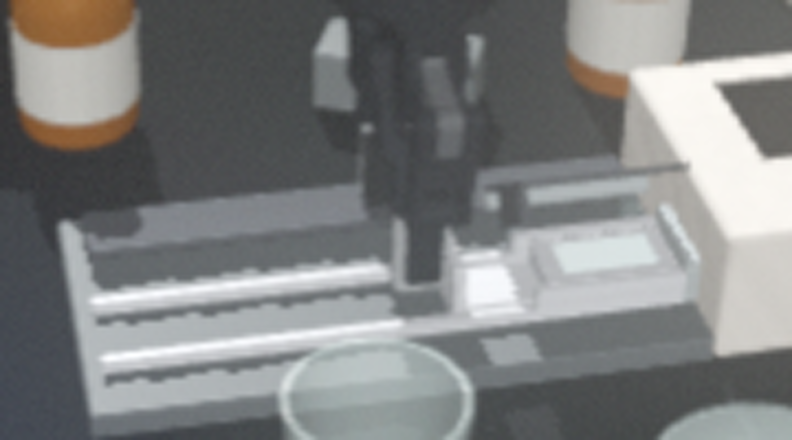

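View pics/w7.png

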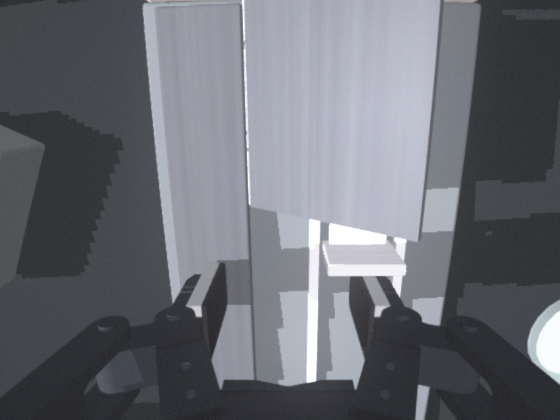

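{"method": "drive_tool", "body": {
  "gripper": [0.62,0.62,0.62],
  "dp": [
    [0.005,0,0],
    [0.01,0,0],
    [0.01,0,0]
  ],
  "twist": [0,0,0]
}}

```text
time_s: 9.3
eef_pos: [604.8, 22.1, 17.7]
ee_rot: [-0.0, 0.999, -0.051, -0.006]
force: [-22.0, 1.1, 17.6]
grip_width: 0.619
```

{"method": "drive_tool", "body": {
  "gripper": [0.62,0.62,0.62],
  "dp": [
    [0.005,0,0],
    [0.01,0,0],
    [0.01,0,0]
  ],
  "twist": [0,0,0]
}}

```text
time_s: 9.6
eef_pos: [604.9, 22.1, 17.6]
ee_rot: [-0.0, 0.999, -0.051, -0.008]
force: [-32.1, 0.8, 25.3]
grip_width: 0.624
```

```bash
python3 - <<'E'
from h import *
c=cap("wrist","pics/w8.png");b=cap("side");p=np.load("st.npy");cc,n=np.cos(p[2]),np.sin(p[2])
def inv(P): d=P[:2]-p[:2]; return np.array([cc*d[0]+n*d[1],-n*d[0]+cc*d[1]]).round(1)
for v in (268,270,272,274): print(v,inv(onz(c,365,v,38)))
print(inv(ctrl.sense()["eef_pos"]))
crop(b,290,200,380,260,8,"pics/si8.png")
E
```

```text
268 [-27.7  -0.1]
270 [-28.5  -0.2]
272 [-29.4  -0.2]
274 [-30.2  -0.3]
[-42.   29.3]
```

View pics/si8.png

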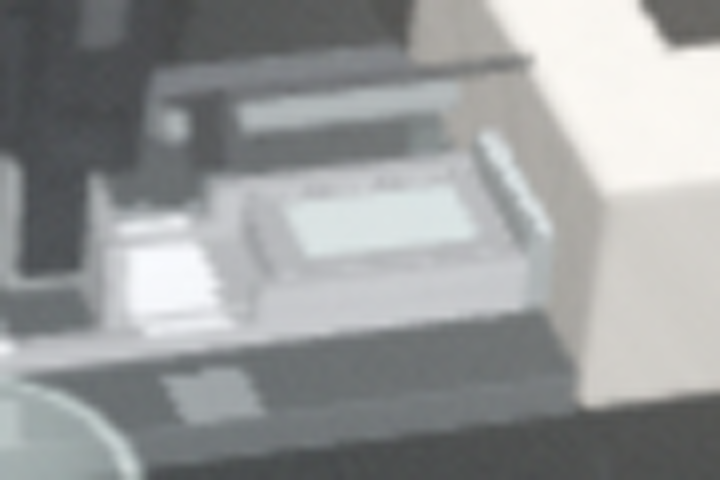

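The nose is against the steel stop (crop 530,250), the flap is wide open, and the rear face is at x≈-30, so the carrier is home. Next I back off along x with the treadle still held, then lift.

{"method": "drive_tool", "body": {
  "gripper": [0.62,0.62,0.62,0.62,0.62,0.62],
  "dp": [
    [-0.02,0,0],
    [-0.04,0,0],
    [-0.06,0,0],
    [-0.09,0,0],
    [-0.12,0,0],
    [-0.12,0,0]
  ],
  "twist": [0,0,0,0,0,0]
}}

```text
time_s: 10.3
eef_pos: [587.7, 23.5, 18.9]
ee_rot: [0.0, 0.999, -0.051, 0.001]
force: [1.8, 0.5, 7.4]
grip_width: 0.618
```

```bash
python3 - <<'E'
from h import *
b=cap("side");c=cap("wrist","pics/w9.png")
crop(b,200,170,380,270,4.4,"pics/si9.png")
E
```

```text
(no output)
```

View pics/si9.png

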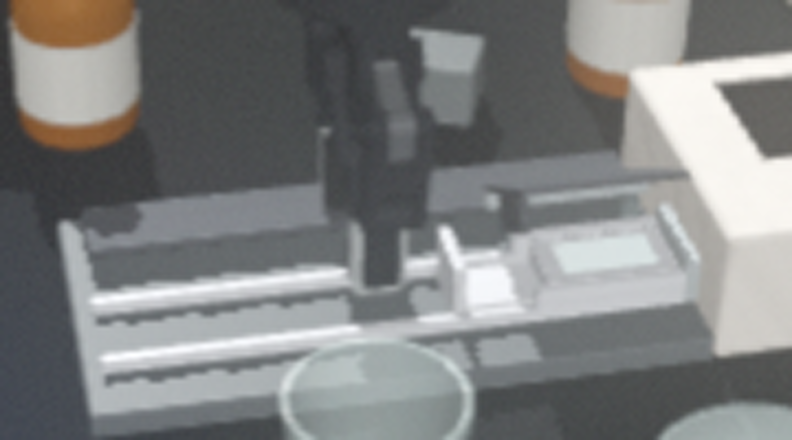

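The carrier stayed at the stop. Lifting slowly now so the flap closes gently.

{"method": "drive_tool", "body": {
  "gripper": [0.62,0.62,0.62,0.62,0.62,0.62,0.62,0.62,0.62,0.62,0.62,0.62,0.62,0.62],
  "dp": [
    [0,0,-0.02],
    [0,0,-0.04],
    [0,0,-0.06],
    [0,0,-0.08],
    [0,0,-0.1],
    [0,0,-0.13],
    [0,0,-0.18],
    [0,0,-0.25],
    [0,0,-0.35],
    [0,0,-0.5],
    [0,0,-0.65],
    [0,0,-0.8],
    [0,0,-0.9],
    [0,0,-0.9]
  ],
  "twist": [0,0,0,0,0,0,0,0,0,0,0,0,0,0]
}}

```text
time_s: 11.8
eef_pos: [588.0, 23.9, 202.0]
ee_rot: [0.0, 0.999, -0.051, 0.003]
force: [-0.8, 0.6, -0.5]
grip_width: 0.619
```

```bash
python3 - <<'E'
from h import *
b=cap("side");c=cap("wrist","pics/w10.png");a=cap("scene","pics/sc10.png")
crop(b,200,170,380,270,4.4,"pics/si10.png")
E
```

```text
(no output)
```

View pics/si10.png

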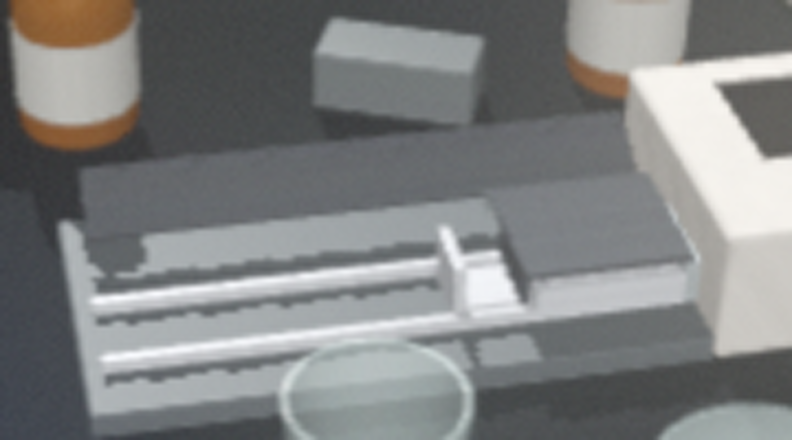

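View pics/w10.png

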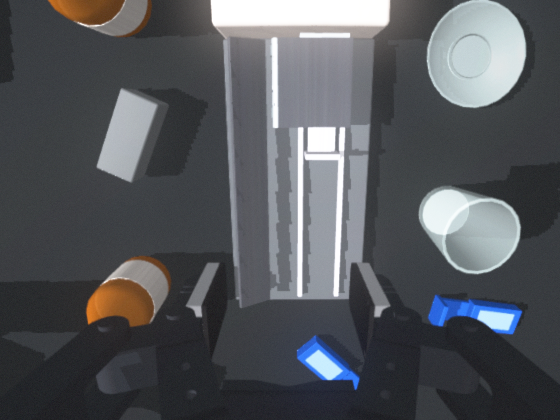

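View pics/sc10.png

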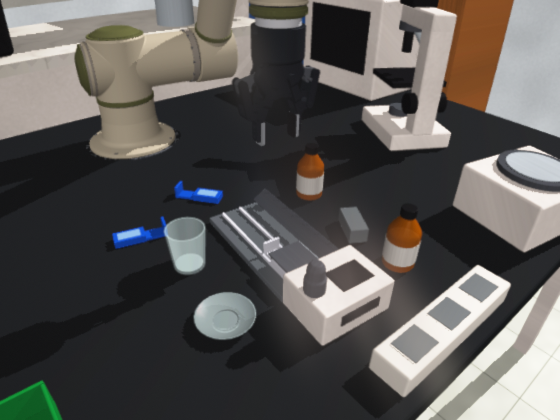

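```bash
python3 - <<'E'
from h import *
from rig import job
c=cap("wrist");p=np.load("st.npy");cc,n=np.cos(p[2]),np.sin(p[2])
for v in (158,160):
    d=onz(c,325,v,38)[:2]-p[:2]; print(cc*d[0]+n*d[1])
print(job.finish_job())
E
```

```text
-31.102377149326827
-32.792803238562755
the job is handed in; nothing more can be done
None
```

I loaded the slide reader and handed the job in at about 12 s of robot time. `finish_job` reports no verdict.

**What I did:** With the jaws part open, one fingertip pressed the treadle down. The other pushed the carrier along the track until the force rose to about 32 N with no further movement. I then backed off with the treadle still held, let the flap close gently, and withdrew to 200 mm.

**Last checks:**
- **Carrier:** the side view showed the nose against the steel stop before I backed off. After release, the carrier's rear face measured x ≈ -31 to -33 mm, where fully home is -31. The reading depends on which pixel row marks the edge, so it is only good to about 2 mm, close to the 4 mm tolerance.
- **Flap:** it looks fully shut in all three views. I did not measure its final angle. While held open, my one image estimate was about 0.45 to 0.5 rad; I then pressed another 3 mm, and it still looked wide open at the stop.
- **Bystanders:** they look unmoved in all three views; I did not measure their positions.
- **Robot:** it was touching nothing, with force readings near zero.

The scene and side cameras disagreed by about 4 to 8 mm on the station position. I relied on the wrist view and the contact forces instead.

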